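# Hang the washed red ring mould to drip-dry

### The arm

A 7-joint arm with a two-finger parallel gripper is mounted at the origin on the work surface. World frame = base frame: x ahead of the robot, y to its left, z up, the work surface at z = 0. Lengths are in m, angles in degrees, forces in N, time in s.
With the tool pointing down it reaches from about 0.425 to 0.875 m from the base axis. Payload 4.7 kg.
Tool frame: the origin (TCP) lies at the very end of the fingers, on their centre line; the grasp point (between the pads) lies 19 mm behind it; y points along the fingers, z is the direction in which the jaws open and shut, and the axes are right-handed (so a half turn about y gives the same grasp; the last joint's range is limited). The gripper opens to 87 mm and grips with 3 to 60 N. Pads are 19 mm wide; open, the fingers measure 117 mm over their backs; the gripper's body (75 mm by 190 mm) begins 51 mm behind the grasp point.
Start: joints at [77.928, 18.392, -4.016, 83.108, 1.295, 78.541, -3.26], TCP at [0.145, -0.634, 0.223] pointing down, gripper open.
Joint ranges: [-163.93, 163.93], [-17.29, 119.83], [-79.2, 71.16], [3.27, 140.29], [-89.18, 269.18], [5.43, 117.66], [-154.24, 154.24]. Speed limits (degrees/s): [147.25, 147.25, 180, 180, 180, 180, 180].

### API

Orientations are given as [roll, pitch, yaw] about the fixed x, y, z axes, in that order (R = Rz(yaw) Ry(pitch) Rx(roll)).
In Python, from cell import env gives the robot as it stands.
- The arm moves only by the shell command python3 -m pendant 'ROWS' [FORCE]. ROWS is JSON, one flat list of numbers, 7 for each row, row after row: the shift along the world's x, y, z in units of 40 mm (1.0 is 40 mm), then the turn, a rotation vector about the world's x, y, z in units of 10 degrees (1.0 is 10 degrees), then the finger opening in mm, from 0 to 87. In form: [x, y, z, wx, wy, wz, jaw, x, y, z, wx, wy, wz, jaw, ...]. A call has 1 to 10 rows; each row shifts and turns the commanded pose from where the row before left it; what a row does not reach is not made up. A row lasts 1/8 s, in which the tool goes at most 62.5 mm and 10.7 degrees, less where a joint would pass 70% of its speed; a pose out of reach is approached as far as the arm can. A call is refused whole if a number of a shift passes 1 or a number of a turn 1, either way. A call with a gripper value outside its range is refused whole. The fingers move at their own pace and stop on an object; FORCE is the grip in N (left out, the last holds). Time passes only in rows, so rows that do not move let the fingers close. It gives the time, the measured TCP pose, the force and the opening at its end, in the units of the state.
- env.get_obs(): the state, without advancing time (a new reading comes with each control period).
- env.read_camera(name): name is "scene" or "top" or "wrist"; returns a dict with "image" (384x512x3 uint8, red, green, blue), "fx", "fy", "cx", "cy" (pixels), "cam_to_world" (4x4, takes a point from camera to world coordinates). Camera axes: x right, y up, looking along -z (the intrinsics and any distortion apply to the point x, -y, -z); pixel columns grow to the right and rows downward; lengths in m; the calibration is good to about 2 mm. The wrist camera is an equidistant fisheye: a pixel r from the principal point sees the ray r / f radians off the axis. A picture is of the moment at which its call begins. There is no depth.
- env.sign_off(): hands the job in, once; it reports no verdict.
The state is a dict: "time_s": time; "qpos": joint angles; "joint_velocities": joint speeds; "effort": joint torques, N m; "tool_pos": TCP position; "tool_rot": TCP orientation; "force": force on the tool from outside, world axes, zero at the start; "wrist_torque": the same for the moment, N m; "grip_width": finger opening in m.
Only numpy, scipy, OpenCV 4.12 (cv2) and the standard library are available. Lean on these libraries where they do the work, as an engineer would, in place of code of your own. Each camera call takes 0.05 s, during which the arm holds its last target.

### The job

The red square ring mould has just been washed: without touching it with the gripper, thread the wooden rod through it and carry it on the rod to the drip rack. Lay the rod across both of the rack's forks, so that the mould hangs from it between the two forks, and let go; leave the blue mould where it lies.

Things in the scene. Friction and masses are not known exactly. Their poses are not given: they have to be found in the camera images.
- red_mould: The mould to hang: a red square metal tube (pastry ring) lying on its flat side, bare steel inside, 60 x 60 mm outside, 45 mm long, walls 3 mm (a 54 x 54 mm bore, open at both ends), about 80 g. Origin: the middle of the bore, 30 mm above the table. Its x axis runs level along the bore.
- blue_mould: A bystander, to be left alone: a blue six-sided metal tube lying on one of its flat sides, 60 mm across flats, 69 mm across corners, 45 mm long. Origin: the middle of its bore, 30 mm above the table. Its x axis runs level along the bore.
- rod: Round wooden rod 12 mm thick with a bright green grip block (80 long, 26 wide, 36 mm tall) round it, lying on the block; 130 g. Take it by the block's flat sides. Origin: middle of the block, on the rod's axis, 18 mm above the table at the start. x runs along the rod to the long end, whose tip is at x = 205 mm; the short end stops at x = -110 mm; balances at about x = 15 mm.
- rack: Drip rack, fixed: white base 270 x 110 x 10 mm, two steel posts at x = -115 and +115 mm, each with an upward fork of 8 mm wire, 56 mm clear at its mouth (154 mm up), 20 mm at the bottom. Origin: base centre, on the table; z up. A rod lying in both has its axis 122 mm up. Lay the rod's origin 40 mm (20 to 60) from the middle, towards either post, long end to the other post.
Things that resemble listed ones, but are neither listed nor needed, are in the scene too. Several things have the shape of the red_mould; the one meant has the colours described above.

How it is judged:
By the outcome, as a careful person would: the job done as asked, in the order asked, and still so for the second after the job is handed in, with the robot touching nothing.
It also fails if it takes over 54 s, if anything falls off the work surface, if the arm or the gripper's body presses on something with over 40 N, if the wrist force passes 120 N, or if a joint passes its speed limit or range.

## Working session

There is one attempt and no reset: what is moved stays moved. The work goes in short steps, Python scripts to look and compute and a shell command to move; the robot and the scene stay as the last step left them, time stands still between calls to the robot, and variables do not carry over. Pictures are saved under pics/ and viewed, and the job is handed in when it is done.

```bash
mkdir -p pics; ls; python3 - <<'E'
from cell import env
import cv2,numpy as np
o=env.get_obs()
for k in o: print(k,np.round(o[k],4))
for n in ["scene","top","wrist"]:
    c=env.read_camera(n); cv2.imwrite(f"pics/{n}0.png",cv2.cvtColor(c["image"],cv2.COLOR_RGB2BGR))
    print(n,c["fx"],c["fy"],c["cx"],c["cy"],[k for k in c]);print(np.round(c["cam_to_world"],4))
E
```

```text
pics
time_s 0.0
qpos [77.9276 18.4386 -4.0183 83.1755  1.2973 78.5404 -3.2614]
joint_velocities [-0.0709  0.0161  0.0138  0.0204 -0.0027  0.0417  0.0545]
effort [ 6.00000e-04 -4.91290e+01 -4.03600e-01 -3.12527e+01 -6.40000e-02
  4.38000e-02  2.00000e-04]
tool_pos [ 0.1447 -0.6331  0.2215]
tool_rot [-9.010910e+01 -7.200000e-03 -1.671161e+02]
force [ 0.0674 -0.255  -0.4579]
wrist_torque [ 0.0242 -0.0325 -0.0482]
grip_width 0.087
scene 403.33791062328686 403.33791062328686 261.82010926612514 193.37894117345797 ['image', 'fx', 'fy', 'cx', 'cy', 'cam_to_world']
[[-0.2522 -0.5358  0.8058  1.3645]
 [ 0.9675 -0.1249  0.2198  0.2449]
 [-0.0171  0.8351  0.5499  0.6735]
 [ 0.      0.      0.      1.    ]]
top 403.76642536448423 403.76642536448423 251.6232052752009 191.7735329224871 ['image', 'fx', 'fy', 'cx', 'cy', 'cam_to_world']
[[-0.0088  0.9935 -0.1131  0.369 ]
 [-0.9999 -0.0079  0.0083  0.0061]
 [ 0.0074  0.1132  0.9935  0.9799]
 [ 0.      0.      0.      1.    ]]
wrist 297.3186396354542 297.3186396354542 253.35631818239656 193.6674046534132 ['image', 'fx', 'fy', 'cx', 'cy', 'cam_to_world']
[[ 0.2222  0.9357  0.2739  0.2207]
 [-0.975   0.2137  0.0607 -0.6162]
 [-0.0017 -0.2806  0.9598  0.3855]
 [ 0.      0.      0.      1.    ]]
```

View pics/scene0.png

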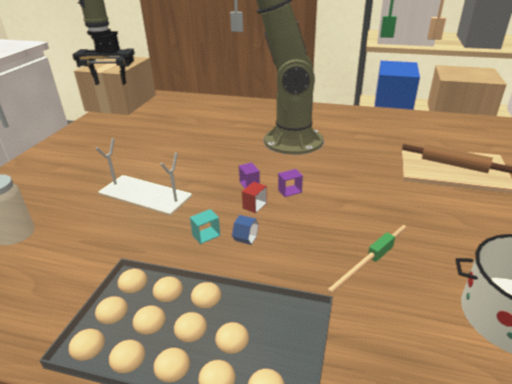

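View pics/top0.png

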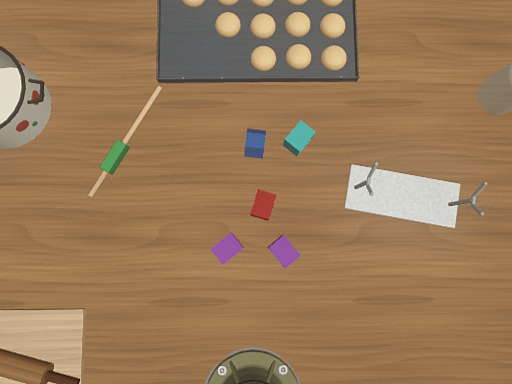

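View pics/wrist0.png

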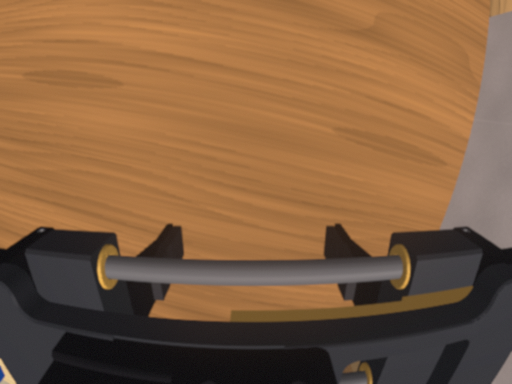

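```bash
cat > h.py <<'E'
from cell import env
import cv2,numpy as np
def cam(n): return env.read_camera(n)
def ray(c,u,v):
    d=np.array([(u-c["cx"])/c["fx"],-(v-c["cy"])/c["fy"],-1.0])
    if abs(c["fx"]-297.3)<2:
        x,y=(u-c["cx"])/c["fx"],(v-c["cy"])/c["fy"]; r=np.hypot(x,y)+1e-12
        d=np.array([np.sin(r)*x/r,-np.sin(r)*y/r,-np.cos(r)])
    M=np.array(c["cam_to_world"]); d=M[:3,:3]@d
    return M[:3,3],d/np.linalg.norm(d)
def plane(c,u,v,z):
    o,d=ray(c,u,v); return o+d*(z-o[2])/d[2]
def proj(c,P):
    M=np.array(c["cam_to_world"]); p=M[:3,:3].T@(np.asarray(P)-M[:3,3])
    if abs(c["fx"]-297.3)<2:
        r=np.hypot(p[0],p[1]); th=np.arctan2(r,-p[2]); return c["cx"]+c["fx"]*th*p[0]/r, c["cy"]-c["fy"]*th*p[1]/r
    return c["cx"]+c["fx"]*p[0]/-p[2], c["cy"]-c["fy"]*p[1]/-p[2]
def tri(c1,p1,c2,p2):
    o1,d1=ray(c1,*p1);o2,d2=ray(c2,*p2)
    A=np.stack([d1,-d2],1); s=np.linalg.lstsq(A,o2-o1,rcond=None)[0]
    a=o1+s[0]*d1;b=o2+s[1]*d2
    return (a+b)/2,np.linalg.norm(a-b)
def mask(c,lo,hi):
    hsv=cv2.cvtColor(c["image"],cv2.COLOR_RGB2HSV); return cv2.inRange(hsv,np.array(lo),np.array(hi))
def big(m):
    cs,_=cv2.findContours(m,cv2.RETR_EXTERNAL,cv2.CHAIN_APPROX_NONE); return sorted(cs,key=cv2.contourArea,reverse=True)
def save(n,im,s=1):
    im=cv2.cvtColor(im,cv2.COLOR_RGB2BGR); im=cv2.resize(im,None,fx=s,fy=s,interpolation=cv2.INTER_CUBIC); cv2.imwrite("pics/"+n,im)
E
python3 - <<'E'
from h import *
t=cam("top");s=cam("scene")
save("topred.png",t["image"][90:270,190:500],2.5)
save("scenered.png",s["image"][120:260,80:330],3.2)
for nm,lo,hi,z in [("red",(0,150,60),(8,255,255),.06),("red2",(172,150,60),(180,255,255),.06),("green",(55,120,40),(75,255,255),.036),("blue",(105,120,40),(120,255,255),.06),("teal",(85,100,40),(98,255,255),.06),("purple",(130,80,40),(150,255,255),.06)]:
    for c in big(mask(t,lo,hi))[:2]:
        if cv2.contourArea(c)<60: continue
        r=cv2.minAreaRect(c); b=cv2.boxPoints(r)
        print(nm,np.round(r[0],1),cv2.contourArea(c)); print(np.round([plane(t,*p,z)[:2] for p in b],4).tolist())
        w=np.array([plane(t,*p,z)[:2] for p in b]); e=[w[1]-w[0],w[2]-w[1]]
        print("  ctr",w.mean(0).round(4),"sizes",[np.linalg.norm(x).round(4) for x in e],"ang",[np.degrees(np.arctan2(x[1],x[0])).round(1) for x in e])
E
```

```text
red [262.8 204.3] 494.5
[[0.4215, 0.0043], [0.4817, -0.0147], [0.4678, -0.0584], [0.4078, -0.0391]]
  ctr [ 0.4447 -0.027 ] sizes [np.float64(0.0631), np.float64(0.0459)] ang [np.float64(-17.6), np.float64(-107.7)]
red [ 21.8 125.6] 67.0
[[0.634, 0.5485], [0.6472, 0.5233], [0.6318, 0.515], [0.6187, 0.5402]]
  ctr [0.6329 0.5317] sizes [np.float64(0.0285), np.float64(0.0174)] ang [np.float64(-62.3), np.float64(-151.8)]
blue [254.7 140.3] 238.5
[[0.5788, 0.0133], [0.6148, 0.0091], [0.6096, -0.0333], [0.5737, -0.029]]
  ctr [ 0.5942 -0.01  ] sizes [np.float64(0.0362), np.float64(0.0428)] ang [np.float64(-6.6), np.float64(-96.9)]
teal [298.4 137.5] 463.5
[[0.5881, -0.0714], [0.6427, -0.118], [0.612, -0.1524], [0.5577, -0.1057]]
  ctr [ 0.6001 -0.1119] sizes [np.float64(0.0718), np.float64(0.0461)] ang [np.float64(-40.4), np.float64(-131.7)]
purple [283.8 250.9] 500.5
[[0.3477, -0.0365], [0.3762, -0.0716], [0.3297, -0.1095], [0.3016, -0.0744]]
  ctr [ 0.3388 -0.073 ] sizes [np.float64(0.0452), np.float64(0.0599)] ang [np.float64(-51.1), np.float64(-140.8)]
purple [226.6 247.8] 487.5
[[0.3455, 0.0933], [0.3826, 0.0461], [0.3481, 0.0187], [0.3114, 0.0658]]
  ctr [0.3469 0.056 ] sizes [np.float64(0.0599), np.float64(0.0441)] ang [np.float64(-51.8), np.float64(-141.5)]
```

View pics/topred.png

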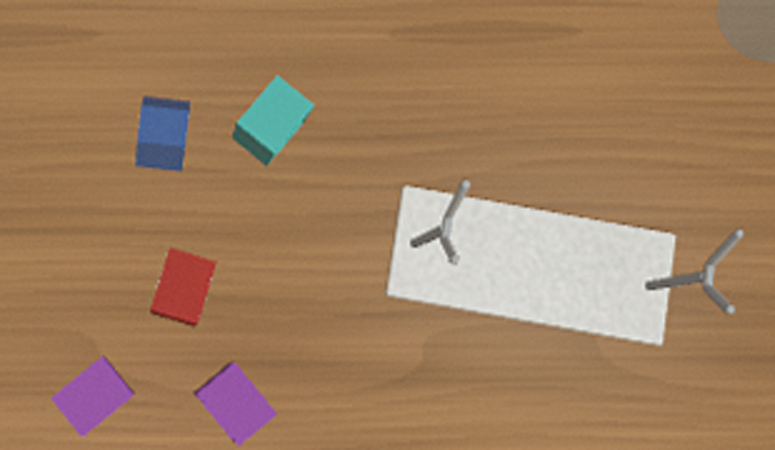

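View pics/scenered.png

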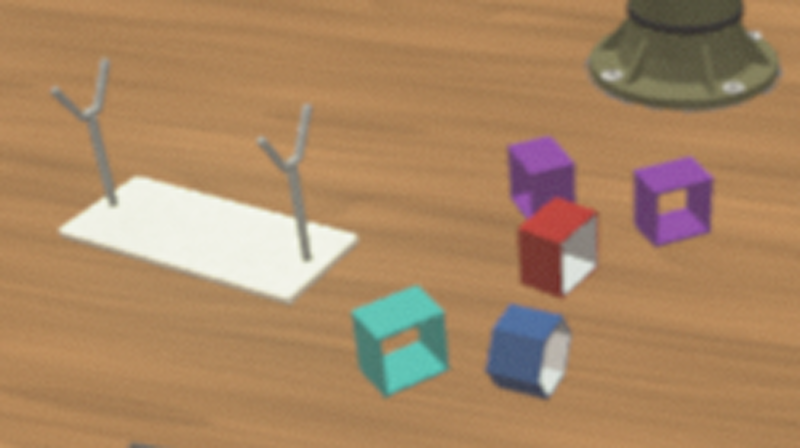

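```bash
python3 - <<'E'
from h import *
t=cam("top");s=cam("scene")
hsv=cv2.cvtColor(t["image"],cv2.COLOR_RGB2HSV); print(hsv[157,115])
for n,c in (("t",t),("s",s)):
    cc=big(mask(c,(60,120,40),(85,255,255)))
    for k in cc[:2]:
        r=cv2.minAreaRect(k); print(n,np.round(r,1) if 0 else r,cv2.contourArea(k))
save("toprod.png",t["image"][75:210,75:180],4.4)
save("scrod.png",s["image"][210:300,320:415],6)
save("toprack.png",t["image"][150:240,335:495],5)
save("scrack.png",s["image"][130:220,90:200],6)
m=np.hstack([t["image"][190:220,248:278],s["image"][180:215,240:270][:30]])
E
```

```text
[ 63 112 162]
t ((103.6823501586914, 168.62940979003906), (9.219545364379883, 3.4708871841430664), 49.39870071411133) 2.5
t ((103.75001525878906, 161.75001525878906), (0.7071067094802856, 1.4142134189605713), 45.0) 0.5
s ((388.02996826171875, 25.789993286132812), (10.74802303314209, 19.940410614013672), 8.130102157592773) 181.0
s ((381.958984375, 241.9508056640625), (7.042028427124023, 23.302715301513672), 50.194427490234375) 117.0
```

View pics/toprod.png

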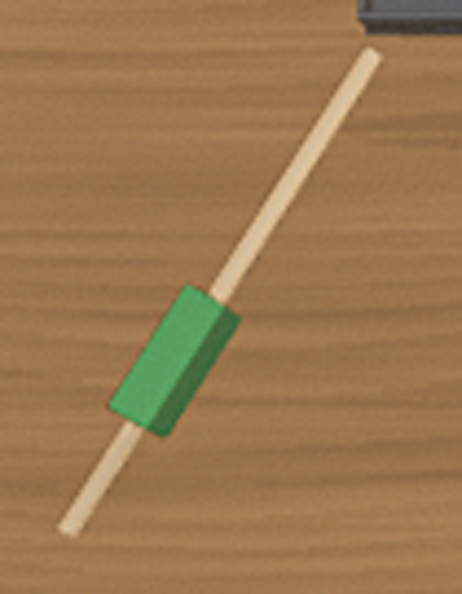

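View pics/scrod.png

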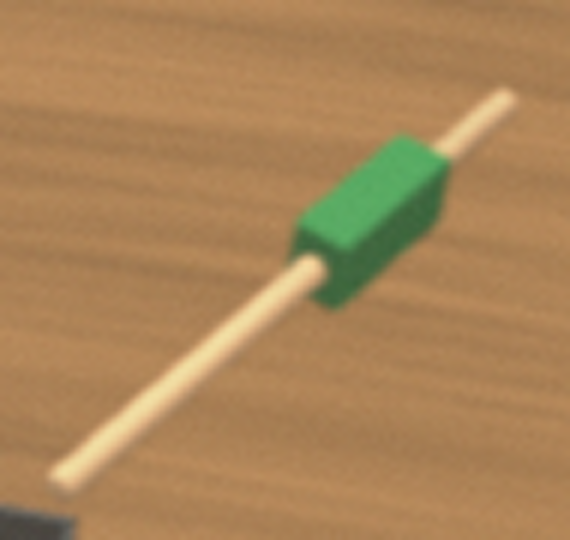

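View pics/toprack.png

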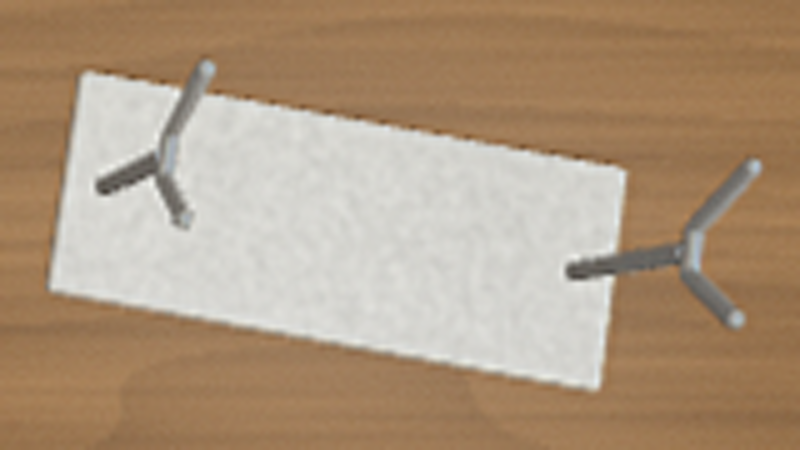

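View pics/scrack.png

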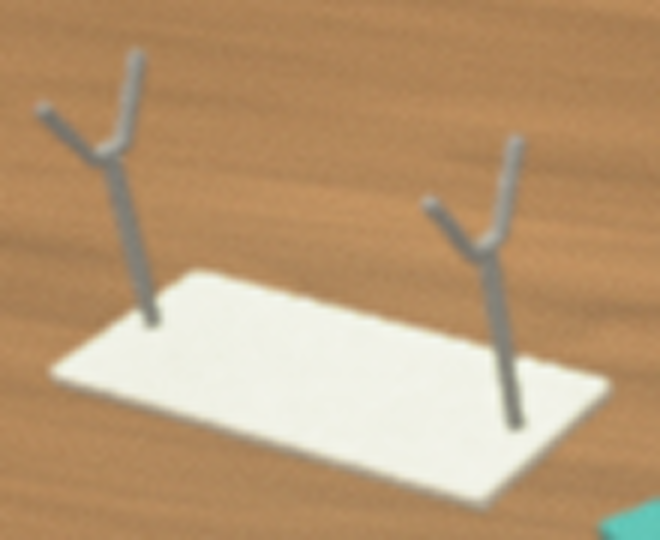

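```bash
python3 - <<'E'
from h import *
t=cam("top");s=cam("scene")
f=lambda p,o,k:(o[0]+(p[0]+.5)/k-.5,o[1]+(p[1]+.5)/k-.5)
def go(name,pt,ps,ot,kt,os_,ks):
    P,g=tri(t,f(pt,ot,kt),s,f(ps,os_,ks)); print(name,P.round(4),"gap",round(g,4)); return P
R=lambda n,a,b:go(n,a,b,(75,75),4.4,(320,210),6)
tip=R("tip",(375,53),(63,478)); sh=R("short",(69,531),(508,97))
b=[R("blk",x,y) for x,y in [((190,285),(346,250)),((222,303),(298,222)),((109,408),(449,160)),((147,427),(405,135))]]
print("blkctr",np.mean(b,0).round(4)); d=tip-sh; print("len",np.linalg.norm(d),"yaw",np.degrees(np.arctan2(d[1],d[0])), "origin from rod",(sh+d*110/315).round(4))
e=b[0]+b[1]-b[2]-b[3]; print("blk yaw",np.degrees(np.arctan2(e[1],e[0])),np.linalg.norm(e)/2)
K=lambda n,a,b:go(n,a,b,(335,150),5,(90,130),6)
r=[K("Y+ far",(207,66),(430,203)),K("Y+ near",(183,222),(515,140)),K("Y- far",(755,166),(42,108)),K("Y- near",(737,320),(136,52))]
K("post+",(103,187),(515,428));K("post-",(573,271),(153,322))
c=[K("c",x,y) for x,y in [((84,72),(485,503)),((627,171),(50,375)),((599,389),(200,270)),((50,292),(609,382))]]
print("base ctr",np.mean(c,0).round(4)); e=c[1]+c[2]-c[0]-c[3]; print("yaw",np.degrees(np.arctan2(e[1],e[0])),np.linalg.norm(e)/2)
fp=(r[0]+r[1])/2;fm=(r[2]+r[3])/2; e=fm-fp; print("forks",fp.round(4),fm.round(4),"mid",((fp+fm)/2).round(4),"yaw",np.degrees(np.arctan2(e[1],e[0])),np.linalg.norm(e))
# red mould scene crop offset (80,120) s3.2 ; top crop offset (190,90) s2.5
M=lambda n,a,b:go(n,a,b,(190,90),2.5,(80,120),3.2)
m=[M("m +x+y",(171,247),(563,240)),M("m +x-y",(216,262),(519,226)),M("m -x-y",(198,319),(557,198)),M("m -x+y",(152,308),(599,213))]
print("mould top ctr",np.mean(m,0).round(4)); e=m[0]+m[3]-m[1]-m[2]; print("bore yaw",np.degrees(np.arctan2(e[1],e[0])),np.linalg.norm(e)/2, np.linalg.norm(m[0]+m[1]-m[2]-m[3])/2)
E
```

```text
tip [0.7395 0.2217 0.0222] gap 0.001
short [0.4727 0.3827 0.0211] gap 0.0009
blk [0.6051 0.3163 0.034 ] gap 0.0004
blk [0.5946 0.2977 0.0359] gap 0.0012
blk [0.5379 0.3569 0.0337] gap 0.0024
blk [0.5271 0.3377 0.0344] gap 0.0009
blkctr [0.5662 0.3272 0.0345]
len 0.3116455553067013 yaw -31.1038259878624 origin from rod [0.5659 0.3264 0.0215]
blk yaw -30.91903187515704 0.07847178445750894
Y+ far [ 0.5219 -0.2609  0.1529] gap 0.0008
Y+ near [ 0.457  -0.249   0.1523] gap 0.0023
Y- far [ 0.478  -0.4868  0.1531] gap 0.0004
Y- near [ 0.4143 -0.4747  0.1538] gap 0.0015
post+ [ 0.4894 -0.2546  0.0106] gap 0.0028
post- [ 0.4465 -0.4791  0.0136] gap 0.0025
c [ 0.5459 -0.2464  0.0075] gap 0.0011
c [ 0.4953 -0.5108  0.0074] gap 0.0006
c [ 0.3893 -0.4877  0.0114] gap 0.0002
c [ 0.4386 -0.2272  0.0091] gap 0.0023
base ctr [ 0.4673 -0.368   0.0088]
yaw -100.78368654256217 0.26720214541218246
forks [ 0.4895 -0.255   0.1526] [ 0.4462 -0.4808  0.1535] mid [ 0.4678 -0.3679  0.153 ] yaw -100.8455174389592 0.2299229735630248
m +x+y [ 0.4804 -0.0152  0.0632] gap 0.0026
m +x-y [ 0.4667 -0.0575  0.0625] gap 0.0
m -x-y [ 0.4144 -0.039   0.0624] gap 0.0027
m -x+y [0.425  0.0026 0.0588] gap 0.0026
mould top ctr [ 0.4466 -0.0273  0.0617]
bore yaw 73.83471557624418 0.043721156139243426 0.05687210497473591
```

```bash
python3 -m pendant '[0,0,1,0,0,1,87, 1,1,0,0,0,1,87, 1,1,0,0,0,1,87, 1,1,0,0,0,1,87, 1,1,0,0,0,1,87, 1,1,0,0,0,1,87, 1,1,0,0,0,1,87, 1,1,0,0,0,1,87, 1,1,0,0,0,1,87, 1,1,0,0,0,1,87]' 60
python3 -m pendant '[0.15,1,0,0,0,0.4,87, 0.15,1,0,0,0,0.4,87, 0.15,1,0,0,0,0.4,87, 0.15,1,0,0,0,0.4,87, 0.15,1,0,0,0,0.4,87, 0.15,1,0,0,0,0.4,87, 0.15,1,0,0,0,0.4,87, 0.15,1,0,0,0,0.4,87, 0.15,1,0,0,0,0.4,87]'
python3 -m pendant '[0.2,1,0,0,0,0,87, 0,1,0,0,0,0,87, 0,1,0,0,0,0,87, 0,1,0,0,0,0,87, 0,1,0,0,0,0,87, 0,1,0,0,0,0,87, 0,0,-1,0,0,0,87, 0,0,0,0,0,0,87,0,0,0,0,0,0,87]'
python3 - <<'E'
from h import *
o=env.get_obs(); print(o["qpos"].round(1) if hasattr(o["qpos"],'round') else o["qpos"],o["tool_pos"],o["tool_rot"])
c=cam("wrist"); save("w1.png",c["image"],1.5)
print([proj(c,p) for p in [(0.566,0.327,.036),(0.7395,.2217,.018)]])
E
```

```text
time_s: 1.7
tool_pos: [0.506, -0.2724, 0.263]
tool_rot: [-90.0, -0.1, -66.8]
force: [0.9, -0.5, -0.4]
grip_width: 0.0871
time_s: 2.82
tool_pos: [0.5584, 0.0879, 0.2629]
tool_rot: [-90.0, -0.1, -31.0]
force: [1.1, -0.2, 0.4]
grip_width: 0.0873
time_s: 3.95
tool_pos: [0.5673, 0.3258, 0.2237]
tool_rot: [-90.0, -0.1, -31.2]
force: [0.5, -0.6, 1.1]
grip_width: 0.0871
[  5.1  26.8 -51.6  81.   21.   82.   12.5] [0.56729722 0.32579722 0.22373289] [-8.99722808e+01 -6.42853497e-02 -3.11777959e+01]
[(np.float64(253.23149314453272), np.float64(171.07651953884613)), (np.float64(253.17593870372036), np.float64(300.3063823389378))]
```

View pics/w1.png

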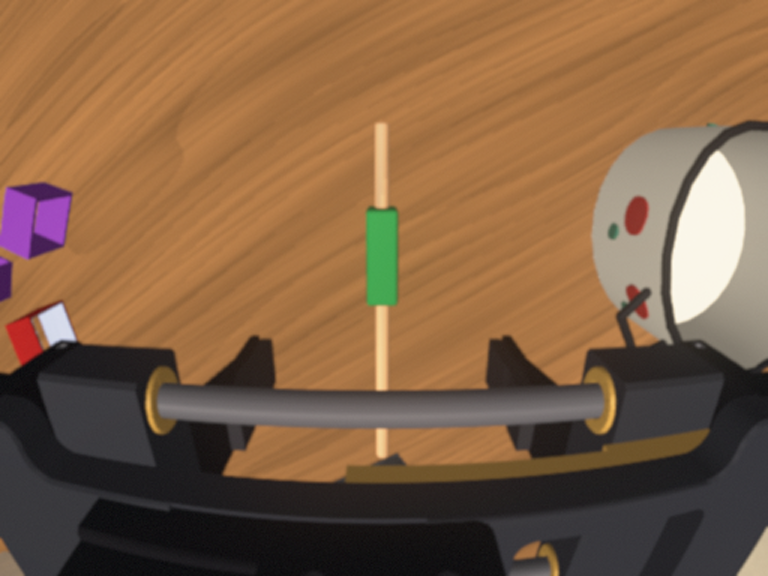

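```bash
python3 - <<'E'
from h import *
t=cam("top");s=cam("scene")
save("pt.png",t["image"][40:160,0:140],5);save("ps.png",s["image"][215:345,350:512],4.5)
E
```

```text
(no output)
```

View pics/pt.png

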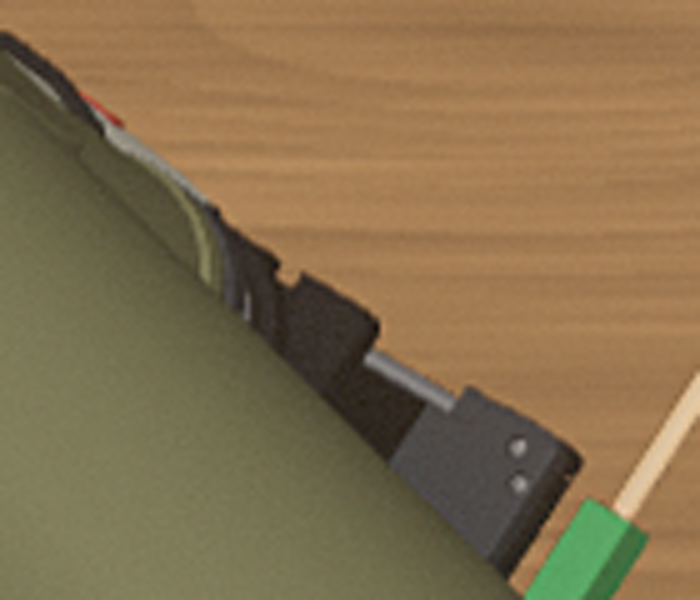

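View pics/ps.png

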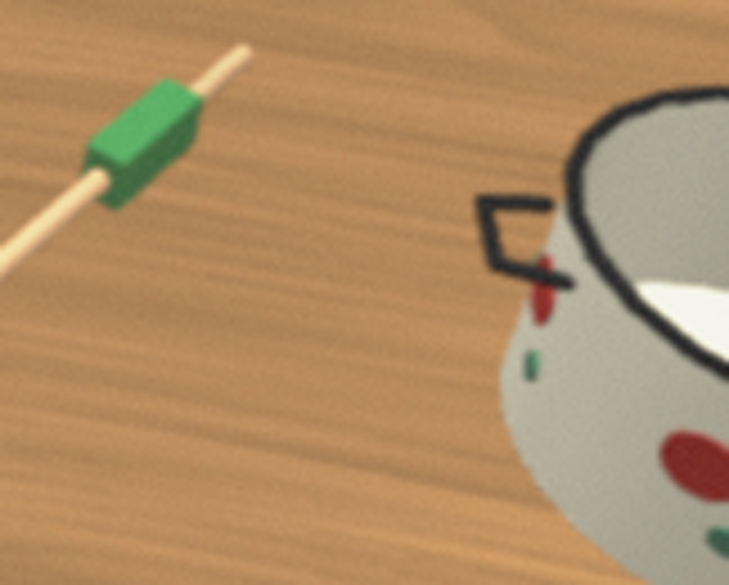

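```bash
python3 - <<'E'
import cv2
im=cv2.imread("pics/top0.png")[60:150,0:110]; cv2.imwrite("pics/pt0.png",cv2.resize(im,None,fx=6,fy=6,interpolation=cv2.INTER_CUBIC))
E
```

```text
(no output)
```

View pics/pt0.png

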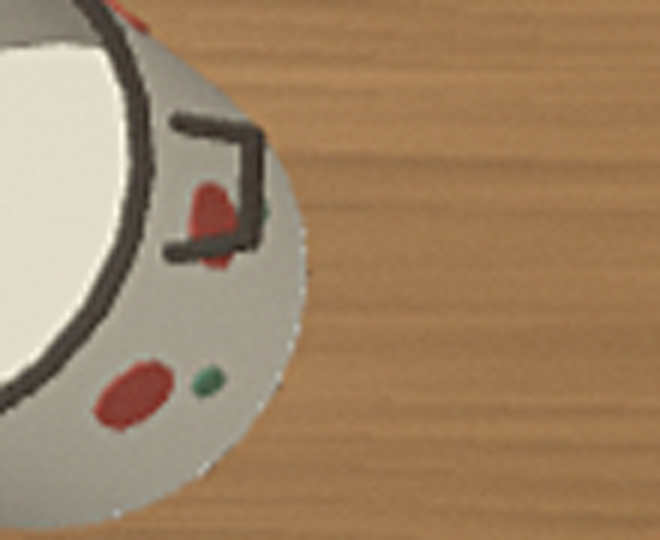

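```bash
python3 - <<'E'
from h import *
t=cam("top");s=cam("scene")
B=np.array([.566,.327,0]);J=np.array([.515,.857,0]);D=np.array([.857,-.515,0])
def rep(n,P): print(n,P.round(3),"jaw",((P-B)@J).round(3),"rod",((P-B)@D).round(3))
for a,b in [((42.8,81.7),(459.5,274.1)),((42,100),(457.3,259.9))]:
    P,g=tri(t,a,s,b); print(g); rep("handle",P)
for z in (0.03,.07,.1):
  for p in [(50.8,101.7),(47,123),(34,138),(20,147)]: rep(f"wall z{z}",plane(t,*p,z))
E
```

```text
0.0006968483601323057
handle [0.72  0.464 0.105] jaw 0.197 rod 0.062
0.0007582803176503707
handle [0.678 0.465 0.105] jaw 0.176 rod 0.025
wall z0.03 [0.7   0.482 0.03 ] jaw 0.202 rod 0.035
wall z0.03 [0.648 0.489 0.03 ] jaw 0.181 rod -0.014
wall z0.03 [0.611 0.518 0.03 ] jaw 0.187 rod -0.06
wall z0.03 [0.589 0.55  0.03 ] jaw 0.203 rod -0.095
wall z0.07 [0.686 0.462 0.07 ] jaw 0.178 rod 0.034
wall z0.07 [0.636 0.469 0.07 ] jaw 0.157 rod -0.013
wall z0.07 [0.601 0.497 0.07 ] jaw 0.163 rod -0.058
wall z0.07 [0.58  0.527 0.07 ] jaw 0.179 rod -0.091
wall z0.1 [0.676 0.447 0.1  ] jaw 0.16 rod 0.032
wall z0.1 [0.627 0.453 0.1  ] jaw 0.14 rod -0.013
wall z0.1 [0.593 0.48  0.1  ] jaw 0.145 rod -0.056
wall z0.1 [0.573 0.51  0.1  ] jaw 0.161 rod -0.088
```

```bash
python3 -m pendant '[0,0,-1,0,0,0,60, 0,0,-1,0,0,0,60, 0,0,-1,0,0,0,60, 0,0,-1,0,0,0,60, 0,0,-0.8,0,0,0,60, 0,0,-0.6,0,0,0,60, 0,0,0,0,0,0,60]'
python3 -m pendant '[0,0,0,0,0,0,10, 0,0,0,0,0,0,10, 0,0,0,0,0,0,10, 0,0,0,0,0,0,10, 0,0,0,0,0,0,10, 0,0,0,0,0,0,10]' 60
```

```text
time_s: 5.08
tool_pos: [0.5661, 0.3255, 0.0051]
tool_rot: [-90.1, 0.1, -31.1]
force: [0.7, -0.6, 0.4]
grip_width: 0.0602
time_s: 5.82
tool_pos: [0.5672, 0.3265, 0.0071]
tool_rot: [-90.0, -0.0, -31.1]
force: [0.2, -0.0, 3.4]
grip_width: 0.0256
```

```bash
python3 -m pendant '[0,0,0.5,0,0,0,10, 0,0,1,0,0,0,10, 0,0,1,0,0,0,10, 0,0,0.5,0,0,0,10]'
python3 -m pendant '[-0.1,-0.3,0,0,0,-0.95,10, -0.1,-0.3,0,0,0,-0.95,10, -0.1,-0.3,0,0,0,-0.95,10, -0.1,-0.3,0,0,0,-0.95,10, -0.2,-0.3,0,0,0,-0.95,10, -0.2,-0.3,0,0,0,-0.95,10, -0.2,-0.3,0,0,0,-0.95,10, -0.1,-0.3,0,0,0,-0.95,10, 0,0,0,0,0,0,10, 0,0,0,0,0,0,10]'
python3 - <<'E'
from h import *
o=env.get_obs(); print(np.round(o["qpos"],1),o["grip_width"])
t=cam("top");s=cam("scene")
save("t2.png",t["image"][90:270,120:330],3.5);save("s2.png",s["image"][130:300,200:420],3.5)
E
```

```text
time_s: 6.32
tool_pos: [0.5675, 0.3272, 0.1298]
tool_rot: [-89.8, -0.1, -31.1]
force: [-0.5, -0.8, -1.4]
grip_width: 0.0256
time_s: 7.58
tool_pos: [0.5227, 0.2309, 0.1265]
tool_rot: [-90.0, 0.0, -106.9]
force: [-0.1, -0.1, -1.2]
grip_width: 0.0255
[  6.4  16.5 -38.1 100.3  10.9  66.9 -51.8] 0.025457583945174254
```

View pics/t2.png

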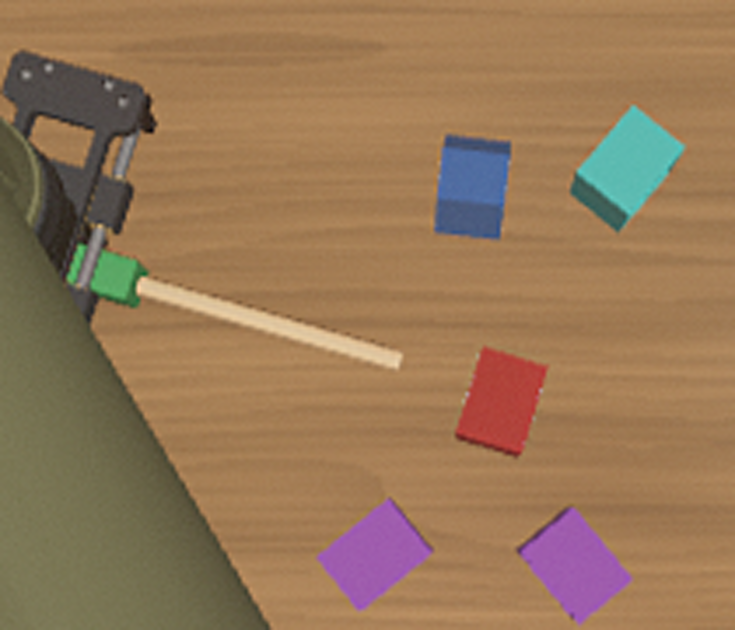

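View pics/s2.png

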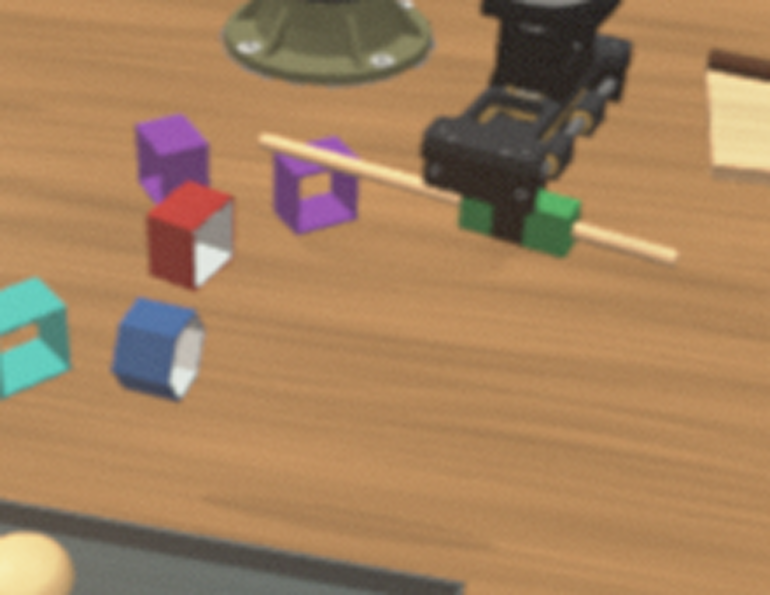

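```bash
python3 - <<'E'
from h import *
t=cam("top");s=cam("scene")
f=lambda p,o,k:(o[0]+(p[0]+.5)/k-.5,o[1]+(p[1]+.5)/k-.5)
P,g=tri(t,f((400,360),(120,90),3.5),s,f((263,139),(200,130),3.5)); print("tip",P,g)
o=env.get_obs();T=np.array(o["tool_pos"]); y=np.radians(-106.9); d=np.array([np.cos(y),np.sin(y),0])
print("exp tip",T+[0,0,.0115]+.205*d)
print("short exp px",proj(s,T+[0,0,.0115]-.11*d),"seen",f((674,257),(200,130),3.5))
# line of rod vs mould
M=np.array([.4455,-.027]); e=P[:2]-T[:2]; print("yaw seen",np.degrees(np.arctan2(e[1],e[0])))
n=np.array([-d[1],d[0]]); print("lateral tip vs mould",(P[:2]-M)@n,"TCP",(T[:2]-M)@n,"along",(P[:2]-M)@d[:2])
E
```

```text
tip [0.46334932 0.03605271 0.14001598] 7.283917279015515e-05
exp tip [0.46321409 0.03477164 0.13797828]
short exp px (np.float64(393.0738280272984), np.float64(204.13596884802462)) seen (392.2142857142857, 203.07142857142856)
yaw seen -106.9683428756679
lateral tip vs mould -0.0012510883571093434 TCP -0.0010080715352134475 along -0.0655185272626508
```

```bash
python3 -m pendant '[0,0,-1,0,0,0,10, 0,0,-1,0,0,0,10, 0,0,-0.7,0,0,0,10, 0,0,0,0,0,0,10]'
python3 -m pendant '[-0.1,-0.32,0,0,0,0,10, -0.1,-0.32,0,0,0,0,10, -0.1,-0.32,0,0,0,0,10, 0,0,0,0,0,0,10]'
python3 - <<'E'
from h import *
o=env.get_obs(); print(np.round(o["qpos"],1),o["grip_width"])
t=cam("top");s=cam("scene")
save("t3.png",t["image"][90:270,120:330],3.5);save("s3.png",s["image"][160:250,220:340],6)
E
```

```text
time_s: 8.28
tool_pos: [0.5209, 0.2298, 0.0163]
tool_rot: [-90.3, -0.2, -107.1]
force: [0.0, -0.7, -1.0]
grip_width: 0.0253
time_s: 8.78
tool_pos: [0.5111, 0.1898, 0.0191]
tool_rot: [-89.9, -0.1, -107.3]
force: [-0.0, -0.6, -1.9]
grip_width: 0.0255
[  8.   20.8 -35.9 109.2  14.9  54.6 -52.1] 0.025549371370076405
```

View pics/t3.png

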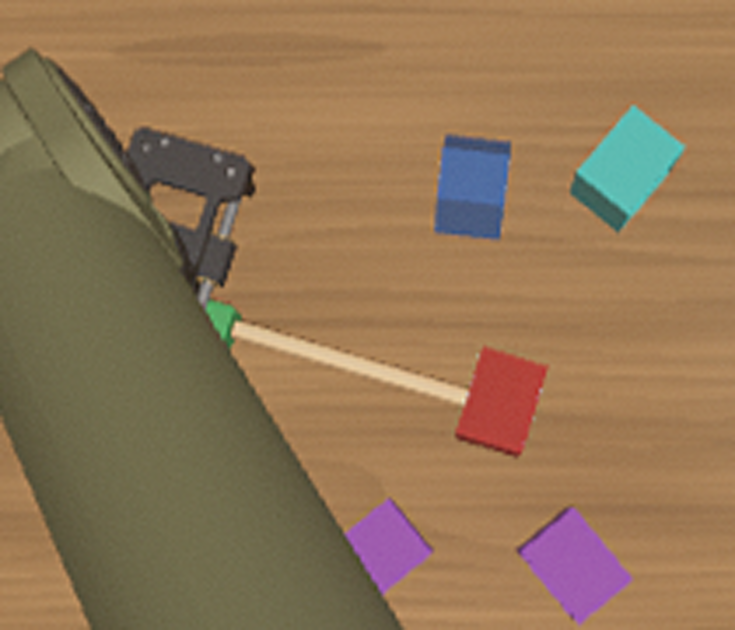

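View pics/s3.png

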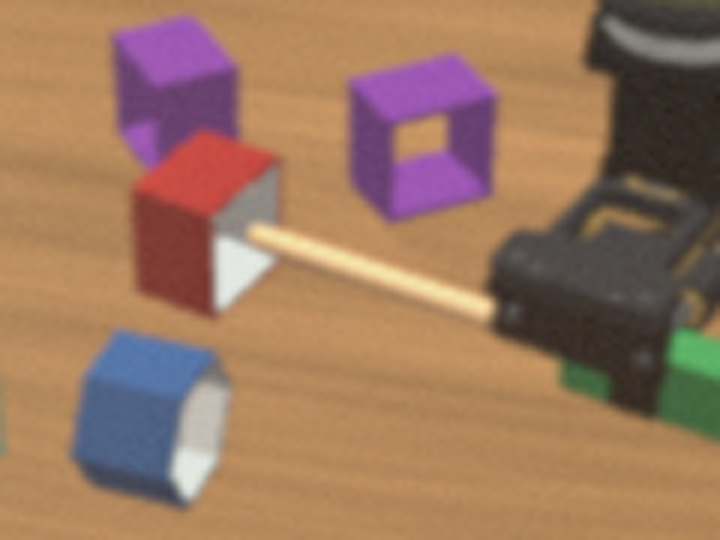

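```bash
python3 -m pendant '[-0.15,-0.47,0,0,0,0,10, -0.15,-0.47,0,0,0,0,10, -0.15,-0.47,0,0,0,0,10, 0,0,0,0,0,0,10]'
python3 -m pendant '[-0.15,-0.47,0,0,0,0,10, -0.15,-0.47,0,0,0,0,10, -0.15,-0.47,0,0,0,0,10, -0.13,-0.45,0,0,0,0,10, 0,0,0,0,0,0,10]'
python3 - <<'E'
from h import *
o=env.get_obs(); print(np.round(o["qpos"],1),o["grip_width"])
t=cam("top");s=cam("scene")
save("t4.png",t["image"][90:270,120:330],3.5);save("s4.png",s["image"][80:250,200:400],4)
E
```

```text
time_s: 9.38
tool_pos: [0.4928, 0.1346, 0.0186]
tool_rot: [-90.0, -0.0, -107.2]
force: [0.5, 0.7, -0.8]
grip_width: 0.0254
time_s: 10.0
tool_pos: [0.47, 0.0612, 0.0187]
tool_rot: [-90.0, 0.0, -107.2]
force: [0.4, 1.0, -1.5]
grip_width: 0.0252
[ 21.6  11.9 -34.5 118.8   8.6  51.6 -34.8] 0.02521833161856449
```

View pics/t4.png

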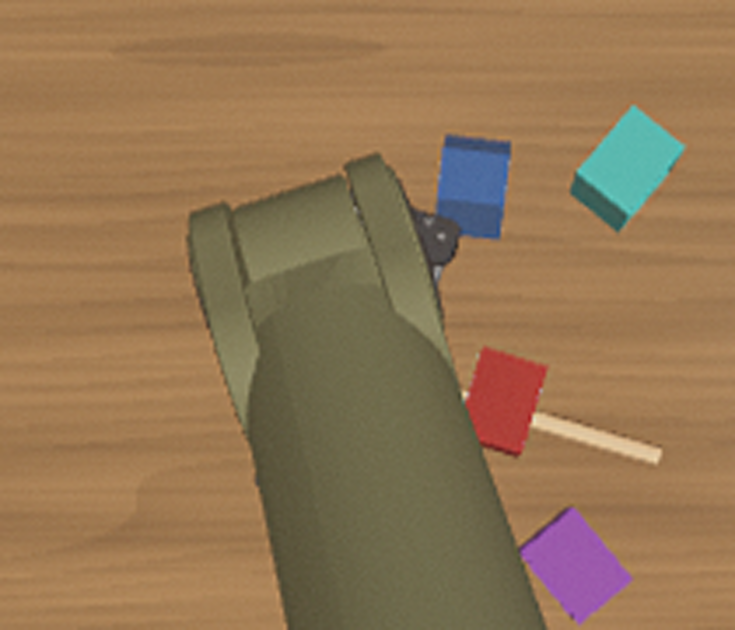

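View pics/s4.png

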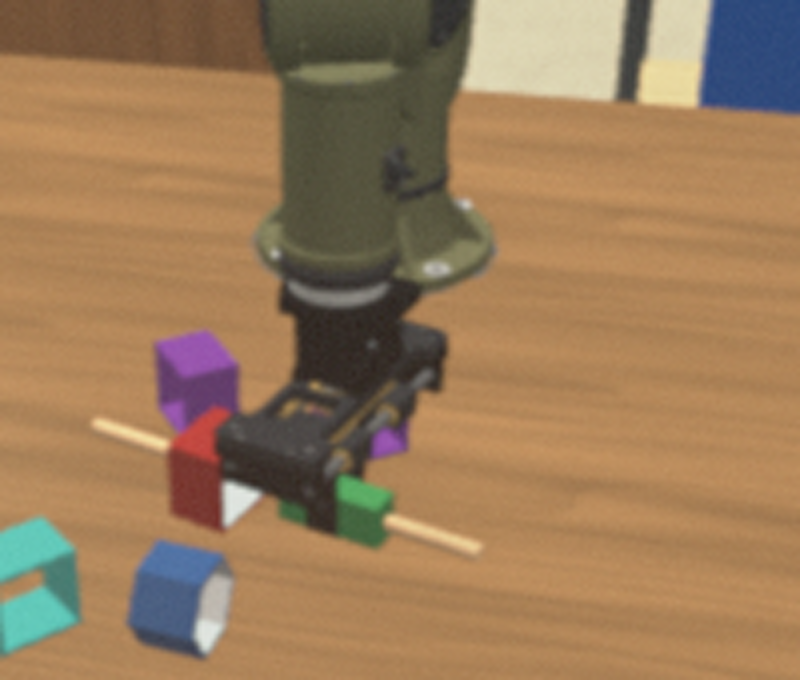

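```bash
python3 -m pendant '[0,0,0.1,-0.19,0.06,0,10, 0,0,0.1,-0.19,0.06,0,10, 0,0,0.1,0,0,0,10, 0,0,0.1,0,0,0,10, 0,0,0.2,0,0,0,10, 0,0,0.2,0,0,0,10, 0,0,0.3,0,0,0,10, 0,0,0.4,0,0,0,10, 0,0,0.4,0,0,0,10, 0,0,0.4,0,0,0,10]'
python3 - <<'E'
from h import *
o=env.get_obs(); print(np.round(o["qpos"],1),o["grip_width"])
s=cam("scene");save("s5.png",s["image"][80:250,200:400],4)
E
```

```text
time_s: 11.35
tool_pos: [0.4699, 0.0612, 0.112]
tool_rot: [-90.0, -4.0, -107.1]
force: [-0.5, -0.6, -2.2]
grip_width: 0.0259
[ 20.6   5.5 -35.2 112.8   7.2  65.  -34.8] 0.025883601919136103
```

View pics/s5.png

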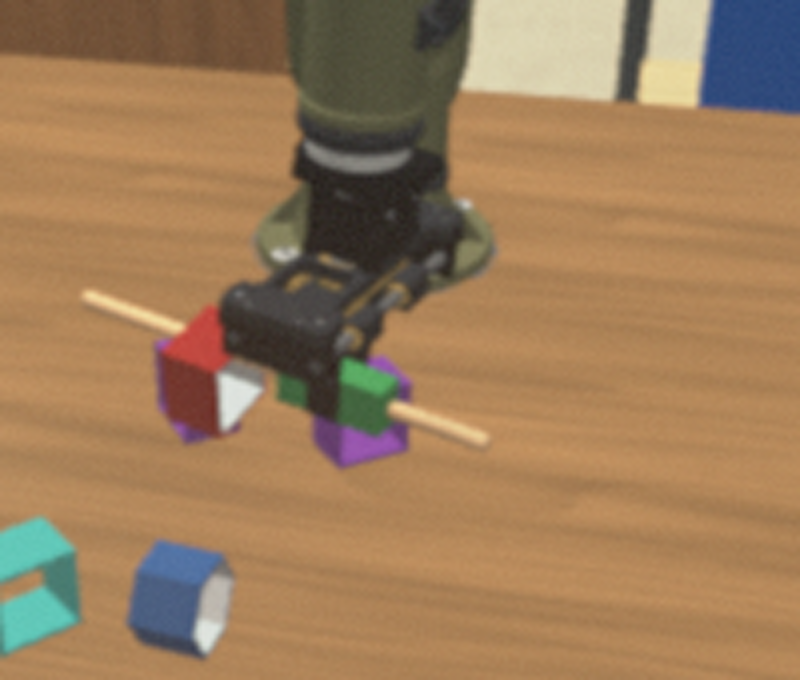

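```bash
python3 -m pendant '[0,0,0.4,0,0,0,10, 0,0,0.5,0,0,0,10, 0,0,0.5,0,0,0,10, 0,-0.1,0.5,0,0,0,10, 0,-0.2,0.5,0,0,0,10, 0,-0.3,0.5,0,0,0,10, 0,-0.4,0.3,0,0,0,10, 0,-0.5,0.1,0,0,0,10, 0,-0.5,0,0,0,0,10, 0,-0.5,0,0,0,0,10]'
python3 -m pendant '[0,-0.6,0,0,0,0,10, 0.01,-0.6,0,0,0,0.1,10, 0.01,-0.6,0,0,0,0.1,10, 0.01,-0.6,0,0,0,0.1,10, 0.02,-0.6,0,0,0,0.1,10, 0.02,-0.6,0,0,0,0.1,10, 0.02,-0.6,0,0,0,0.13,10, 0.02,-0.6,0,0,0,0,10, 0.02,-0.5,0,0,0,0,10, 0,-0.5,0,0,0,0,10]'
python3 -m pendant '[0,-0.4,0,0,0,0,10, 0,-0.4,0,0,0,0,10, 0,-0.3,0,0,0,0,10, 0,-0.25,0,0,0,0,10, 0,-0.1,0,0,0,0,10, 0,0,0,0,0,0,10, 0,0,0,0,0,0,10, 0,0,0,0,0,0,10]'
python3 - <<'E'
from h import *
o=env.get_obs(); print(np.round(o["qpos"],1),o["grip_width"])
t=cam("top");save("t6.png",t["image"][120:280,310:512],3.9)
s=cam("scene");save("s6.png",s["image"][60:240,60:260],4)
E
```

```text
time_s: 12.65
tool_pos: [0.4694, -0.0394, 0.243]
tool_rot: [-90.0, -4.0, -107.1]
force: [0.7, 0.6, -1.9]
grip_width: 0.0254
time_s: 13.9
tool_pos: [0.4749, -0.2715, 0.2427]
tool_rot: [-90.0, -4.0, -100.8]
force: [0.5, 0.3, -3.3]
grip_width: 0.0254
time_s: 14.9
tool_pos: [0.475, -0.3284, 0.2427]
tool_rot: [-90.0, -4.0, -100.8]
force: [0.4, -0.1, -1.2]
grip_width: 0.0255
[ 41.9   8.5 -13.7  93.2   5.9  77.5  16.4] 0.025462206502960993
```

View pics/t6.png

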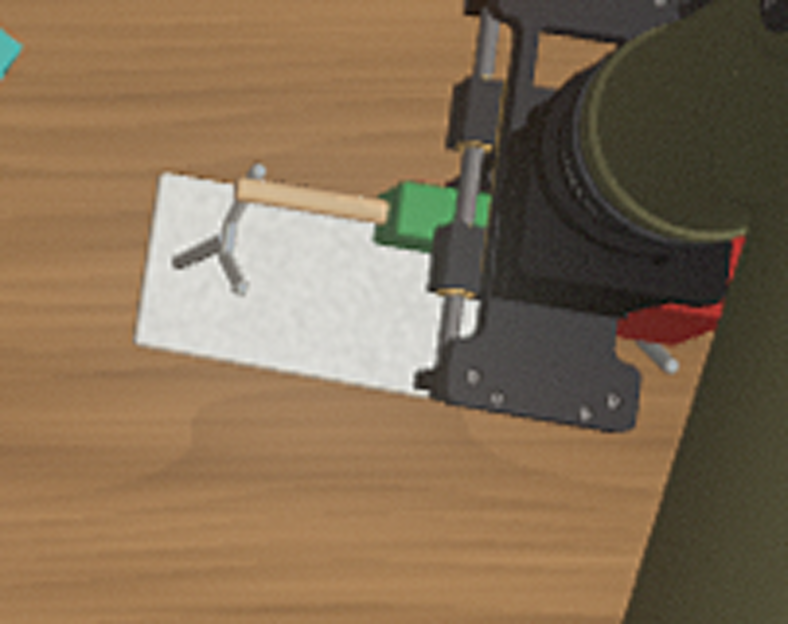

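View pics/s6.png

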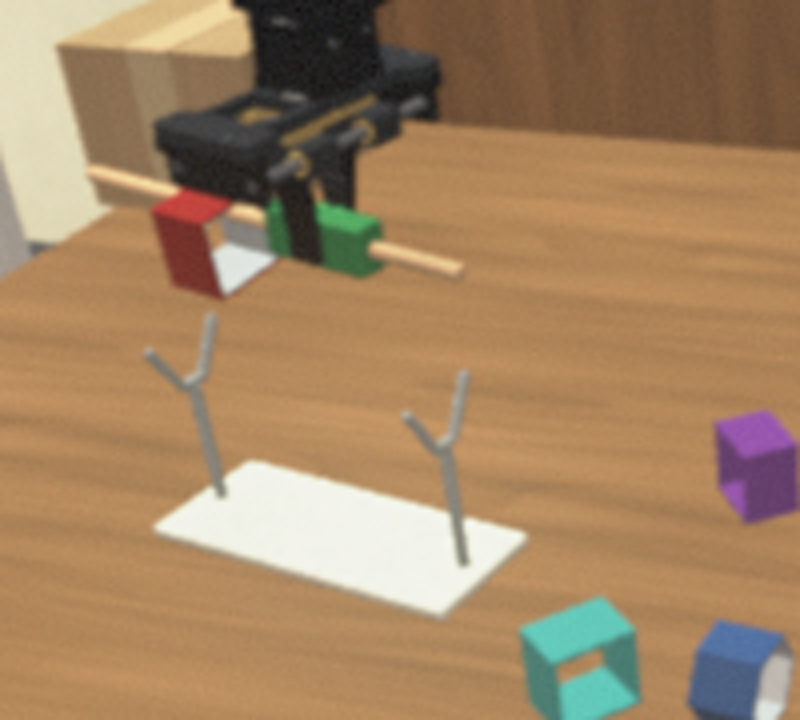

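```bash
python3 -m pendant '[0,0,-0.2,0,0,0,10, 0,0,-0.4,0,0,0,10, 0,0,-0.4,0.1,-0.02,0,10, 0,0,-0.4,0.1,-0.02,0,10, 0,0,-0.4,0.1,-0.02,0,10, 0,0,-0.3,0.09,-0.015,0,10, 0,0,-0.1,0,0,0,10, 0,0,0,0,0,0,10]'
python3 - <<'E'
from h import *
o=env.get_obs(); print(np.round(o["qpos"],1),o["grip_width"])
t=cam("top");save("t7.png",t["image"][120:280,310:512],3.9)
s=cam("scene");save("s7.png",s["image"][60:240,60:260],4)
c=cam("wrist");save("w7.png",c["image"],1.5)
E
```

```text
time_s: 16.0
tool_pos: [0.475, -0.3288, 0.1545]
tool_rot: [-90.0, -0.0, -100.8]
force: [0.5, -0.7, -2.3]
grip_width: 0.0254
[ 43.6  12.7 -13.2  98.4   3.1  69.2  18.8] 0.025445445620509242
```

View pics/t7.png

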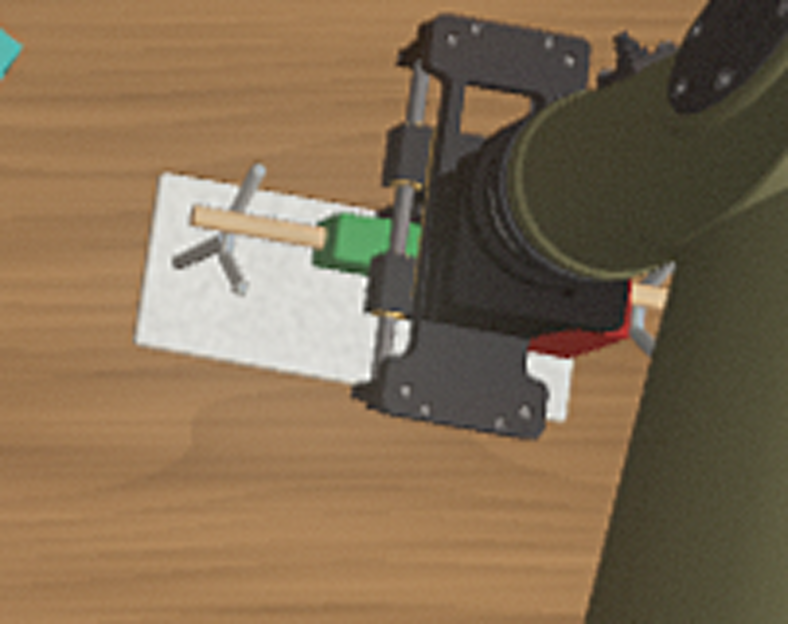

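View pics/s7.png

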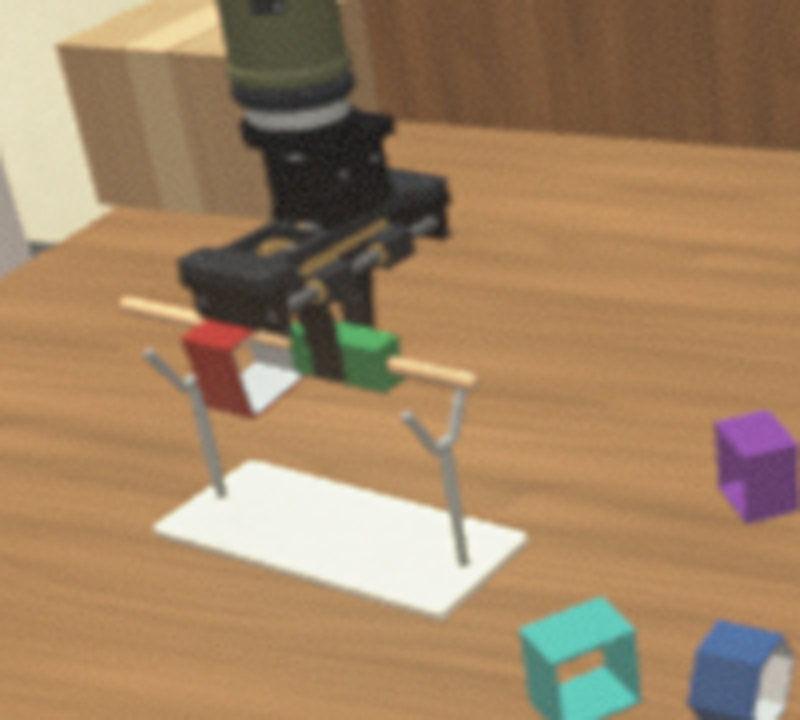

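View pics/w7.png

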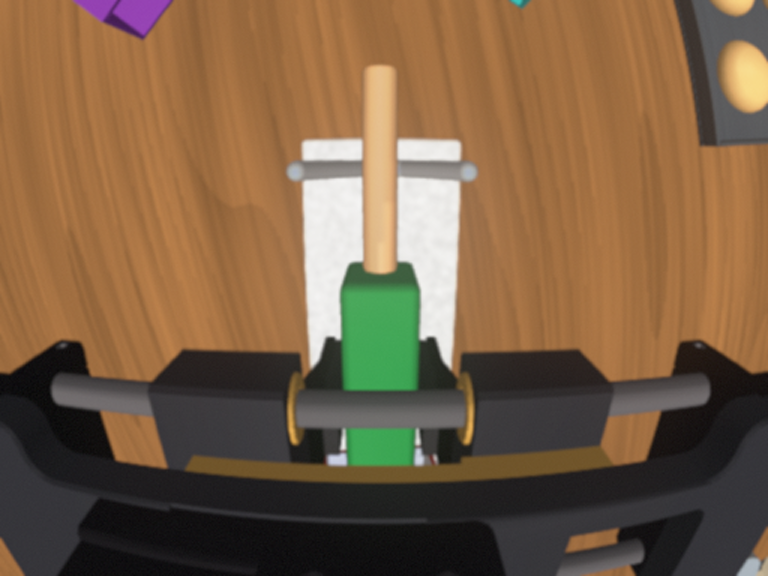

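```bash
python3 -m pendant '[0,0,-0.2,0,0,0,10, 0,0,-0.3,0,0,0,10, 0,0,-0.3,0,0,0,10, 0,0,-0.2,0,0,0,10, 0,0,-0.05,0,0,0,10, 0,0,0,0,0,0,10, 0,0,0,0,0,0,10]'
python3 - <<'E'
from h import *
o=env.get_obs(); print(o["force"],o["tool_pos"])
s=cam("scene");save("s8.png",s["image"][90:220,70:220],5.3)
c=cam("wrist");save("w8.png",c["image"],1.5)
E
```

```text
time_s: 17.02
tool_pos: [0.4752, -0.3291, 0.1131]
tool_rot: [-90.0, -0.0, -100.8]
force: [0.5, 0.3, -2.2]
grip_width: 0.0255
[ 0.48932029  0.28472853 -2.22466825] [ 0.47522153 -0.32906348  0.11309347]
```

View pics/s8.png

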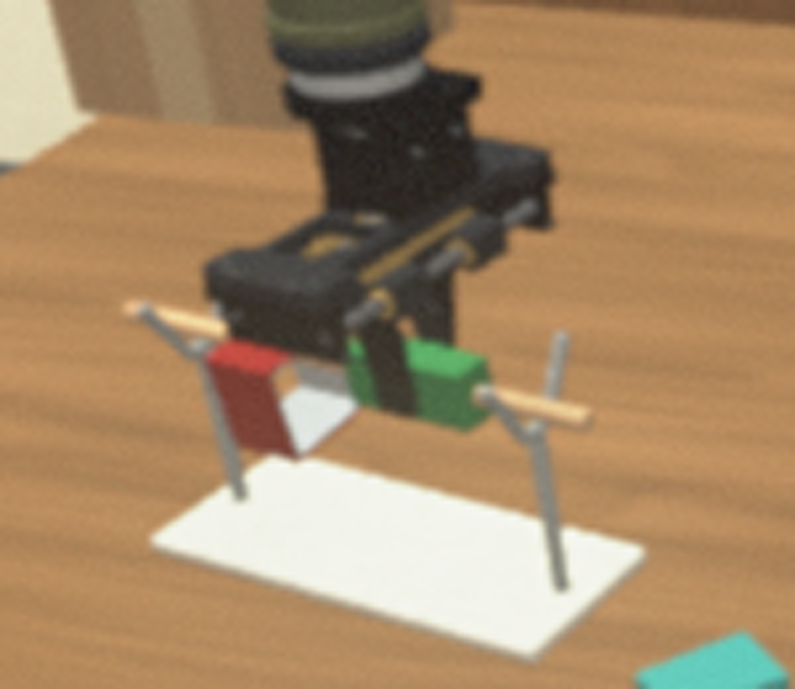

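View pics/w8.png

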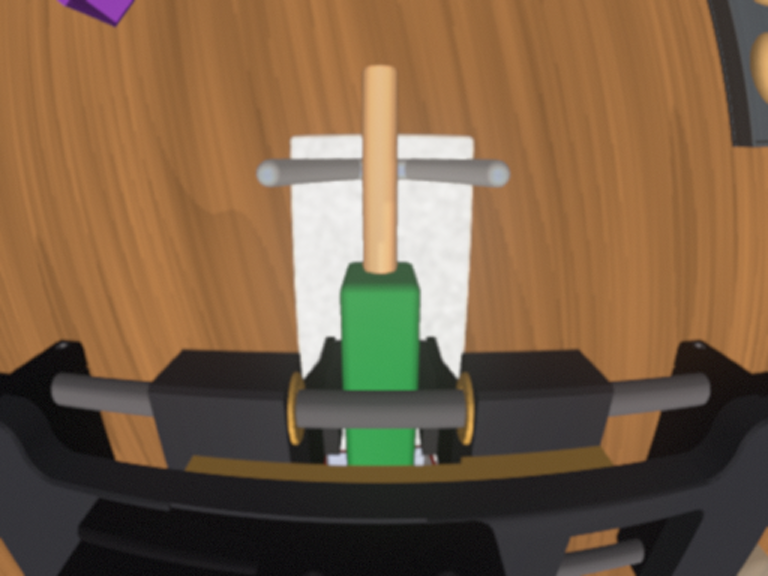

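```bash
python3 -m pendant '[0,0,-0.05,0,0,0,10, 0,0,0,0,0,0,10, 0,0,0,0,0,0,10]'; python3 -m pendant '[0,0,-0.03,0,0,0,10, 0,0,0,0,0,0,10, 0,0,0,0,0,0,10]'
```

```text
time_s: 17.5
tool_pos: [0.4751, -0.329, 0.1108]
tool_rot: [-90.0, -0.0, -100.8]
force: [0.8, -0.5, -0.6]
grip_width: 0.0257
time_s: 17.88
tool_pos: [0.4752, -0.3291, 0.1106]
tool_rot: [-90.0, -0.0, -100.8]
force: [-1.7, 1.2, 4.0]
grip_width: 0.0256
```

```bash
python3 -m pendant '[0,0,0,0,0,0,28, 0,0,0,0,0,0,32, 0,0,0,0,0,0,40, 0,0,0,0,0,0,50, 0,0,0,0,0,0,50, 0,0,0,0,0,0,50]'
python3 - <<'E'
from h import *
s=cam("scene");save("s9.png",s["image"][90:220,70:220],5.3)
E
```

```text
time_s: 18.62
tool_pos: [0.4749, -0.3289, 0.1094]
tool_rot: [-90.0, -0.0, -100.8]
force: [1.1, -0.5, -0.3]
grip_width: 0.0494
```

View pics/s9.png

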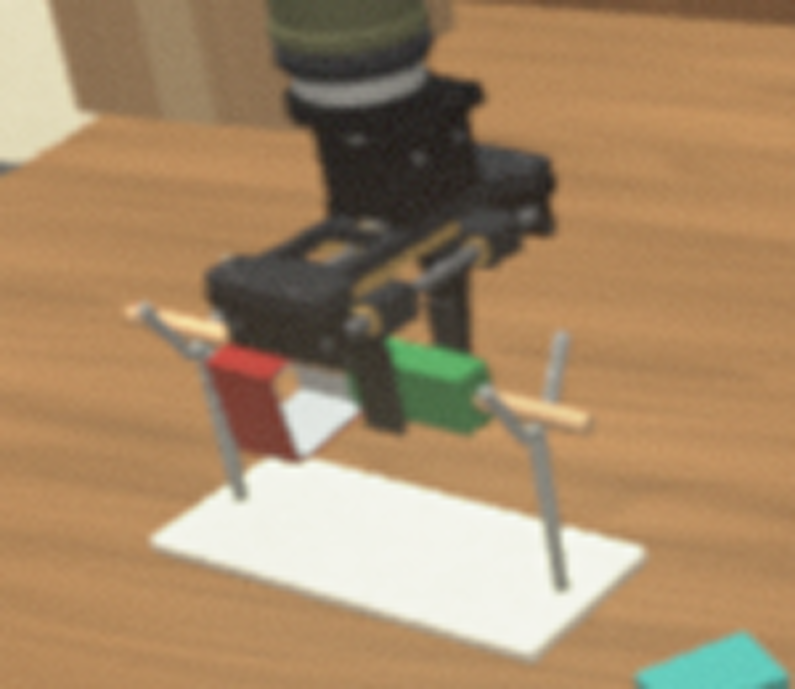

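Rod is seated in both forks. Retreat straight up, then look.

```bash
python3 -m pendant '[0,0,0.2,0,0,0,50, 0,0,0.3,0,0,0,50, 0,0,0.5,0,0,0,50, 0,0,0.7,0,0,0,50, 0,0,0.8,0,0,0,50, 0,0,0.8,0,0,0,50, 0,0.8,0.5,0,0,0,50, 0,1,0.2,0,0,0,50, 0,1,0,0,0,0,50, 0,1,0,0,0,0,50]'
python3 -m pendant '[0,1,0,0,0,0,50, 0,1,0,0,0,0,50, 0,1,0,0,0,0,50, 0,0,0,0,0,0,50, 0,0,0,0,0,0,50]'
python3 - <<'E'
from h import *
t=cam("top");save("t10.png",t["image"][120:280,310:512],3.9)
s=cam("scene");save("s10.png",s["image"][90:290,60:280],3.5)
E
```

```text
time_s: 19.92
tool_pos: [0.4751, -0.1756, 0.2708]
tool_rot: [-89.9, -0.1, -100.8]
force: [0.6, 0.2, 0.6]
grip_width: 0.0501
time_s: 20.55
tool_pos: [0.475, -0.0576, 0.2701]
tool_rot: [-89.9, -0.1, -100.8]
force: [1.0, -0.4, 0.5]
grip_width: 0.0501
```

View pics/t10.png

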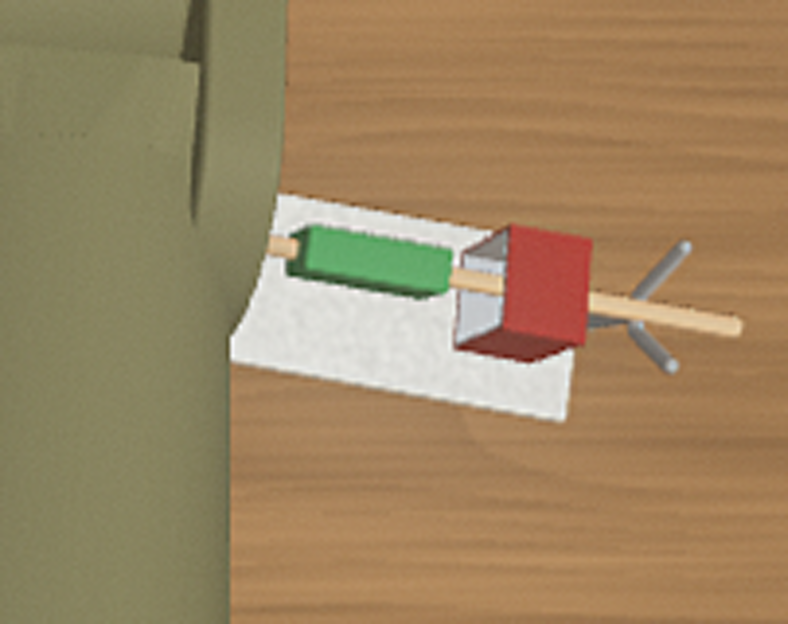

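View pics/s10.png

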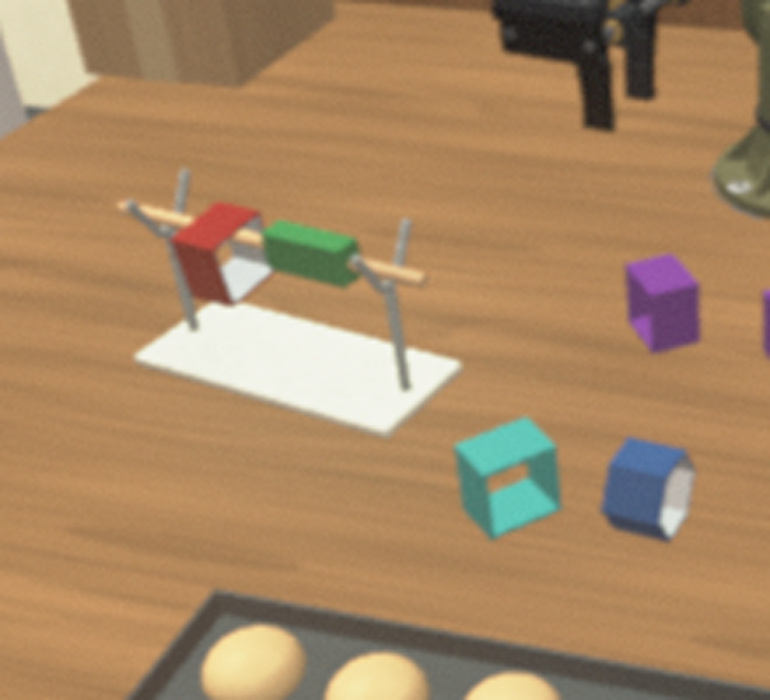

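```bash
python3 - <<'E'
from h import *
t=cam("top");s=cam("scene")
f=lambda p,o,k:(o[0]+(p[0]+.5)/k-.5,o[1]+(p[1]+.5)/k-.5)
P,g=tri(t,f((741,325),(310,120),3.9),s,f((123,205),(60,90),3.5)); print("tip",P,g)
e=np.array([-.187,-.982]); print("origin offset from mid along rack",(P[:2]-[.4678,-.368])@e-.205, "lateral",(P[:2]-[.4678,-.368])@np.array([.982,-.187]))
o=env.get_obs();print(o["time_s"])
env.sign_off()
E
```

```text
tip [ 0.4376     -0.52823623  0.12672434] 0.0015021559889061386
origin offset from mid along rack -0.04200061963589266 lateral 0.00030777162962909716
20.75
the job is handed in; nothing more can be done
```

The red mould now hangs from the rod between the rack's two forks, the gripper is clear of everything, and the job is handed in at 20.75 s of the 54 s allowed.

I gripped the rod by its green block and threaded the long end through the bore. The pictures taken during threading showed the gripper clear of the mould. I then lifted the mould with the tip 4° up, carried it over the rack, laid the rod in both forks and let go.

Last checks:
- **Position along the rack:** the rod's origin is 42 mm from the middle (allowed 20 to 60), with the long end at the other post.
- **Across the rack:** the rod is within 1 mm of the rack's centre line.
- **Height:** the rod tip measured 127 mm up against an expected 122 mm for the axis. I put the difference down to pixel picking, because both pictures show the rod seated in the forks.
- **Mould:** in both the top and scene pictures it hangs clear of the block and the far fork.
- **Other things:** the blue, teal and purple moulds were not moved. The highest force I read at the wrist was about 4 N, when the rod touched down.

No check failed.

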